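Set a drying cabinet's door ajar on its stay

TASK

Prop the door of the low drying cabinet ajar for airing: lift its stay arm, swing arm and door to where they need to be, and drop the middle one of the arm's three holes over the peg on the cabinet's top, so that the arm lies fully down with the peg through that hole. Leave the tin on the cabinet where it stands.

Things in the scene. Friction and masses are not known exactly. Their poses are not given: they have to be found in the camera images.
- cabinet: low grey sheet-steel drying cabinet, 240 deep (x) x 260 wide (y) x 110 high, fixed. Origin at the centre of its underside; its open front faces -x (towards the robot), y to its left. A steel peg stands on its top near the front edge; a tin stands on its top at the back left
- peg_tip (a point): top of the upright steel peg (10 mm across, round-topped, 20.5 mm tall above the cabinet's top); 85 mm forward and 70 mm to the right of the cabinet's centre. It does not move
- door_hinge (a point): point on the upright hinge line of the door at the cabinet's left front corner, at the height of the cabinet's top (z = 110 mm). Its axes turn with the door: -y points along the door from the hinge to the free edge
- vent_door (a joint): angle of the aluminium door (248 mm wide, 12 thick, top edge a little below the cabinet's top) about door_hinge, rad: 0 = shut across the front, grows as it opens towards the robot, to 1.2; seen from above it opens clockwise. Light friction (0.05 N m), stays where it is left
- stay_swivel (a joint): angle of the stay arm about the upright swivel on the door's top, rad, relative to the door: 0 = arm square to the door, pointing to the cabinet's back; grows as the arm turns anticlockwise seen from above (towards the hinge side); range -0.5 to 1.4; nearly free
- stay_arm (a joint): pitch of the stay arm, rad: 0 = level, lying fully down; grows as its knob end is lifted, to 0.7. Unheld, it falls back to 0 by its own weight (about 0.1 kg)
- stay_pivot (a point): where the stay arm is joined to the door: a swivel and cross pin on the door's top, 190 mm from door_hinge along the door, 119.5 mm above the bench. x axis along the arm towards the knob
- hole_near (a point): centre of the arm's hole nearest the pivot, 112 mm from stay_pivot. All holes are 16 mm wide, through the 5 mm thick, 28 mm wide flat steel bar (underside 117 mm above the bench when level)
- hole_mid (a point): centre of the arm's middle hole, 136 mm from stay_pivot: the one that belongs over the peg
- hole_far (a point): centre of the hole nearest the knob, 160 mm from stay_pivot
- stay_knob (a point): the grip: centre of the upright black round knob, 22 mm across and 40 mm tall, at the arm's end, 195 mm from stay_pivot (bar level: knob from 122 to 162 mm above the bench, this point at 146 mm). x axis along the arm from pivot to knob, z along the knob
- screw_tin: round tin of screws, 70 mm across and 23 high, loose on the cabinet's top at the back left; leave it there. Origin at the centre of its underside
There are look-alikes about, which are no part of the job. Of the things that look like the screw_tin, the largest one is meant.

How it is judged:
At the end, for the whole second after the job is handed in: The stay arm lies down (pitch under 0.05 rad) with the peg through its middle hole (hole centre within 6 mm of the peg's axis), the door stands still, and the tin is still on the cabinet's top (horizontal distance between hole_mid and peg_tip below 0.006 m and value of joint stay_arm below 0.05 rad and velocity of joint vent_door between -0.05 and 0.05 rad/s and z of screw_tin in the frame of cabinet above 0.1 m); the robot touches nothing.
It fails at once if the tin of screws is pushed more than 30 mm (distance of screw_tin from where it was at the start of the episode above 0.03 m).
It also fails if it takes over 42 s, if anything falls off the work surface, if the arm or the gripper's body presses on something with over 40 N, if the wrist force passes 120 N, or if a joint passes its speed limit or range.

ROBOT

A 7-joint arm with a two-finger parallel gripper is mounted at the origin on the work surface; the furniture and walls round the work are solid. World frame = base frame: x ahead of the robot, y to its left, z up, the work surface at z = 0. Lengths are in m, angles in rad, forces in N, time in s.
With the tool pointing down it reaches from about 0.4 to 0.85 m from the base axis. Payload 4.5 kg.
Tool frame: the origin (TCP) lies midway between the tips of the shut fingers; the grasp point (between the pads) lies r.grip_point_offset behind it (r.grip_point_offset is the distance from the TCP to the grasp point, in m); z points along the fingers, y is the line along which they close (so a half turn about z gives the same grasp; the last joint's range is limited). The gripper opens to 88 mm and grips with 3 to 60 N. Pads are 18 mm wide; open, the fingers measure 123 mm over their backs; the gripper's body (75 mm by 187 mm) begins 45 mm behind the grasp point.
Start: joints at [-1.252, 0.689, -0.195, 1.565, 0.157, 0.902, -0.215], TCP at [0.176, 0.6, 0.218] pointing down, gripper open.
Joint ranges: [-3.01, 3.01], [-0.46, 2.08], [-1.47, 1.51], [0.13, 2.56], [-1, 4.14], [0.04, 2.09], [-2.66, 2.66]. Speed limits (rad/s): [2.57, 2.57, 3.14, 3.14, 3.14, 3.14, 3.14].

INTERFACE

Orientations are given as a unit quaternion [x, y, z, w].
In Python, from plant import r gives the robot as it stands.
- The arm moves only by the shell command python3 -m jog 'ROWS' [FORCE]. ROWS is JSON, a list of rows, each an object of numbers: "wx", "wy", "wz": the turn, a rotation vector about the world's x, y, z as a fraction of full scale; "dx", "dy", "dz": the shift along the world's x, y, z as a fraction of full scale; "hand": the closure, from 0 (fully open) to 1 (shut). In form: [{"wx": .., "wy": .., "wz": .., "dx": .., "dy": .., "dz": .., "hand": ..}, ...]. A call has 1 to 5 rows; each row shifts and turns the commanded pose from where the row before left it; what a row does not reach is not made up. Full scale, the value 1, is 0.25 m for a shift and 2 rad for a turn. A row lasts 1/12 s, in which the tool goes at most 41.7 mm and 7.16 degrees, less where a joint would pass 70% of its speed; a pose out of reach is approached as far as the arm can. A call with a number of a shift or a turn outside -1 to 1 is refused whole. A call with a gripper value outside its range is refused whole. The fingers move at their own pace and stop on an object; FORCE is the grip in N (left out, the last holds). Time passes only in rows, so rows that do not move let the fingers close. It gives the time, the measured TCP pose, the force, the opening and the grip force at its end, in the units of the state.
- r.get_state(): the state, without advancing time (a new reading comes with each control period).
- r.snapshot(name): name is "scene" or "side" or "wrist"; returns the picture (400x640x3 uint8, red, green, blue); there is no depth.
- r.camera_info(name): a dict with "mtx" (3x3 intrinsics, pixels), "R" (3x3) and "t" (3): a world point X has camera coordinates R X + t. Camera axes: x right, y down, z forward; pixel columns grow to the right and rows downward; lengths in m; the calibration is good to about 2 mm. The wrist camera is an equidistant fisheye: a pixel r from the principal point sees the ray r / f radians off the axis. A picture is of the moment at which its call begins: read the wrist's pose just before it. camera_info takes no time and is no camera call; for the wrist camera it gives the pose at the moment of the call.
- r.finish_job(): hands the job in; it is judged then, once.
Trained networks look in the newest picture that a camera, given by its name, has taken for a name from the list of things; names that differ only in an ending like _2 or _b are one class to them, and where a whole thing is asked for, a point or a joint stands for the part that bears it (a point fixed in the world has none). Each returns a list of dicts, best first, with "p" (0 to 1); they miss things now and then, are a little off and sometimes report something else, mostly with a low value. They report only what shows in the picture. A call takes as long as a camera call. They do not tell look-alikes from the thing itself.
- r.search_frame(camera, query): "bbox" ([left, top, right, bottom] in pixels, round what is visible of it).
- r.masks_of(camera, query): "region" (400x640 bool, what is visible of it) and "bbox" ([left, top, right, bottom] in pixels, round what is visible of it).
The state is a dict: "clock": time; "q": joint angles; "qd": joint speeds; "joint_torque": joint torques, N m; "tool_pos": TCP position; "eef_rot": TCP orientation; "contact_force": force on the tool from outside, world axes, zero at the start; "moment": the same for the moment, N m; "opening": opening from 0.0 (shut) to 1.0 (fully open); "finger_force": force on a finger pad.
Only numpy, scipy, OpenCV 4.12 (cv2) and the standard library are available. Lean on these libraries where they do the work, as an engineer would, in place of code of your own. Each camera call takes 0.05 s, during which the arm holds its last target. There are 200 camera calls.

## Working session

There is one attempt and no reset: what is moved stays moved. The work goes in short steps, Python scripts to look and compute and a shell command to move; the robot and the scene stay as the last step left them, time stands still between calls to the robot, and variables do not carry over. Pictures are saved under pics/ and viewed, at most 10 in all, crops included, and the job is handed in when it is done.

```bash
mkdir -p pics; ls; python3 - <<'E'
from plant import r
import cv2,numpy as np
s=r.get_state();print({k:np.round(v,3) for k,v in s.items()},r.grip_point_offset)
for c in ("scene","side"):
    im=r.snapshot(c);cv2.imwrite(f"pics/{c}0.png",im[:,:,::-1])
    i=r.camera_info(c);print(c,np.round(i["mtx"],1).tolist(),np.round(i["R"],3).tolist(),np.round(i["t"],3))
    for q in("stay_knob","screw_tin","cabinet","stay_arm","vent_door","peg_tip"):
        try:print(c,q,[(round(d["p"],2),np.round(d["bbox"]).tolist()) for d in r.search_frame(c,q)])
        except Exception as e:print(q,e)
E
```

```text
pics
{'clock': np.float64(0.0), 'q': array([-1.252,  0.69 , -0.195,  1.566,  0.157,  0.902, -0.215]), 'qd': array([ 0.   , -0.002,  0.   , -0.002, -0.   , -0.   ,  0.   ]), 'joint_torque': array([ 0.0000e+00, -5.2756e+01, -1.2670e+00, -1.5344e+01, -5.3000e-02,
        6.0000e-03,  0.0000e+00]), 'tool_pos': array([0.175, 0.599, 0.217]), 'eef_rot': array([ 0.142,  0.99 , -0.001, -0.   ]), 'contact_force': array([0.004, 1.044, 0.035]), 'moment': array([ 0.069,  0.01 , -0.014]), 'finger_force': np.float64(0.0), 'opening': np.float64(1.0)} 0.0187
scene [[375.5, 0.0, 322.4], [0.0, 375.5, 198.2], [0.0, 0.0, 1.0]] [[0.862, -0.506, -0.023], [-0.293, -0.461, -0.838], [0.413, 0.729, -0.546]] [-0.52   0.296  0.605]
scene stay_knob [(0.86, [276.0, 193.0, 319.0, 279.0])]
scene screw_tin [(0.65, [352.0, 182.0, 387.0, 205.0])]
scene cabinet [(0.56, [259.0, 196.0, 452.0, 348.0])]
scene stay_arm [(0.8, [279.0, 194.0, 322.0, 280.0])]
scene vent_door [(0.59, [261.0, 192.0, 319.0, 345.0]), (0.23, [277.0, 194.0, 322.0, 279.0])]
scene peg_tip [(0.69, [330.0, 262.0, 353.0, 274.0])]
side [[471.3, 0.0, 312.6], [0.0, 471.3, 202.0], [0.0, 0.0, 1.0]] [[-0.923, -0.383, 0.019], [-0.276, 0.628, -0.728], [0.267, -0.677, -0.686]] [0.611 0.221 0.889]
side stay_knob [(0.64, [345.0, 159.0, 433.0, 193.0])]
side screw_tin [(0.72, [256.0, 159.0, 274.0, 177.0]), (0.63, [265.0, 230.0, 286.0, 256.0]), (0.6, [274.0, 154.0, 308.0, 186.0])]
side cabinet [(0.89, [268.0, 120.0, 455.0, 247.0])]
side stay_arm [(0.65, [343.0, 158.0, 432.0, 196.0])]
side vent_door [(0.9, [347.0, 158.0, 456.0, 245.0]), (0.31, [345.0, 160.0, 432.0, 192.0])]
side peg_tip []
```

View pics/scene0.png

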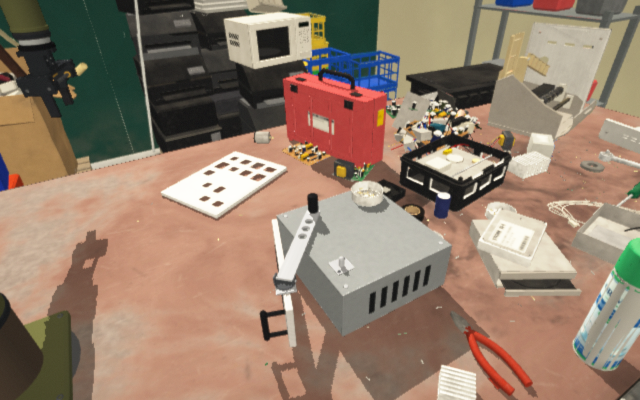

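View pics/side0.png

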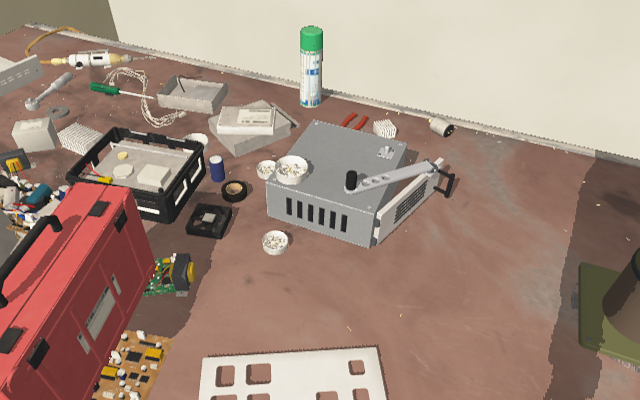

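Scene view: the cabinet top has corners at about (278,215), (449,243) and (345,290), with the peg at (345,265). The knob is at (313,203) and the bar runs to the pivot at (286,284). Side view: knob (351,181), pivot (430,163), and three tin look-alikes: (292,170) on the cabinet and largest, (266,170), and (275,242) on the bench. I'll crop both views closely to pick exact features.

```bash
python3 - <<'E'
import cv2,numpy as np
a=cv2.imread("pics/scene0.png")[175:350,250:460];b=cv2.imread("pics/side0.png")[115:255,250:465]
f=lambda c:cv2.resize(c,None,fx=3.7,fy=3.7,interpolation=cv2.INTER_CUBIC)
def tick(im,x0,y0):
    im=f(im)
    for i in range(0,300,20):
        cv2.putText(im,str(x0+i),(int(i*3.7),8),0,.3,(0,0,255),1);cv2.line(im,(int(i*3.7),10),(int(i*3.7),16),(0,0,255),1)
        cv2.putText(im,str(y0+i),(0,int(i*3.7)+4),0,.3,(0,0,255),1);cv2.line(im,(20,int(i*3.7)),(28,int(i*3.7)),(0,0,255),1)
    return im
A=tick(a,250,175);B=tick(b,250,115)
cv2.imwrite("pics/ca.png",A[:600,:800]);cv2.imwrite("pics/cb.png",B[:600,:800])
E
```

```text
(no output)
```

View pics/ca.png

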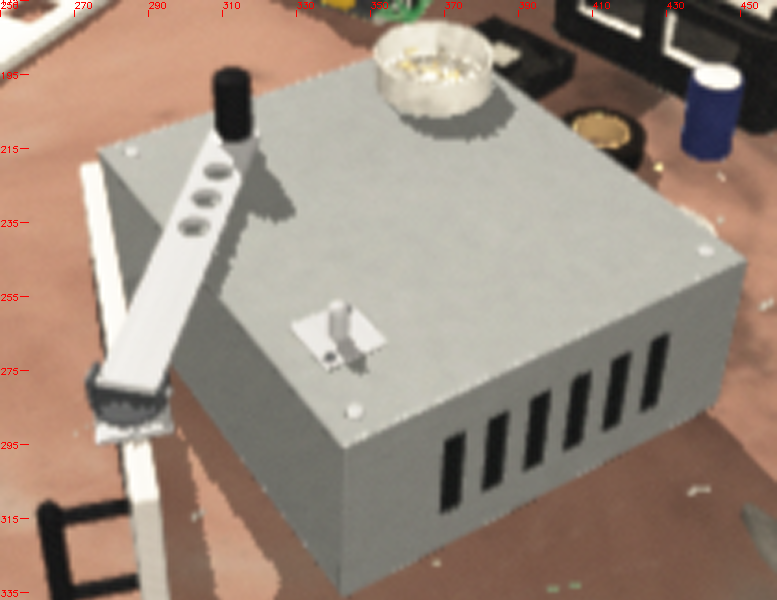

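View pics/cb.png

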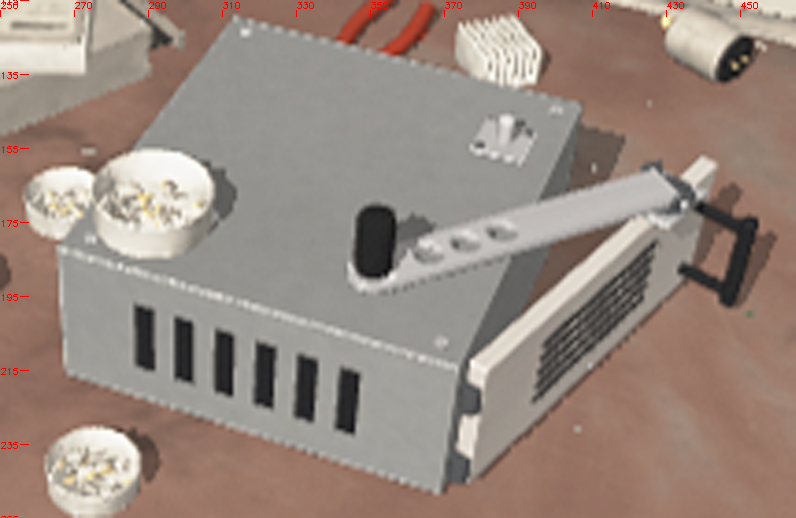

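Three tins look alike: side (292,170), (266,170) and (275,242). The one at (292,170) is the largest and stands on the cabinet, so that is the one meant. There is only one knob, at side (351,181), and one peg, at side (387,147). Next I fit the whole mechanism to the picked pixels.

```bash
cat > fit.py <<'E'
import numpy as np
from scipy.optimize import least_squares
from plant import r
CI={c:r.camera_info(c) for c in("scene","side")}
def proj(c,X):
    i=CI[c];v=i["R"]@X+i["t"];p=i["mtx"]@v;return p[:2]/p[2]
def ez(a): return np.array([[np.cos(a),-np.sin(a),0],[np.sin(a),np.cos(a),0],[0,0,1]])
def pts(p):  # x,y,yaw,door,swivel,(hinge dx,dy)
    x,y,w,d,s,hx,hy=p[:7]; pit=p[7] if len(p)>7 else 0.
    C=lambda *v:ez(w)@np.array(v)+[x,y,0]
    P={"FL":C(-.12,.13,.11),"FR":C(-.12,-.13,.11),"BR":C(.12,-.13,.11),"BL":C(.12,.13,.11),
       "FRb":C(-.12,-.13,0),"FLb":C(-.12,.13,0),"peg":C(-.085,-.07,.1305)}
    D=ez(w-d); H=C(-.12+hx,.13+hy,.11); piv=H+D@[0,-.19,.0095]
    A=ez(w-d+s)@np.array([[np.cos(pit),0,-np.sin(pit)],[0,1,0],[np.sin(pit),0,np.cos(pit)]])
    P["H"]=H;P["piv"]=piv
    for n,l,z in(("near",.112,.0025),("mid",.136,.0025),("far",.160,.0025),("ktop",.195,.0425),("knob",.195,.0265)): P[n]=piv+A@[l,0,z]
    return P
E
python3 - <<'E'
from fit import *
obs={"scene":dict(FL=(276.5,215),FR=(342.7,295.8),BR=(451.6,245.8),FRb=(342.2,335.5),peg=(341.4,256.9),ktop=(312.7,195),near=(301.9,236.1),mid=(305.7,228.5),far=(309.2,221.2)),
"side":dict(FL=(374.6,213.1),FR=(406.8,143.1),BR=(313,119.6),BL=(266.8,182),FLb=(369.2,248),peg=(386.8,146.6),ktop=(351.9,171.2),near=(385.7,177.7),mid=(375.4,180.7),far=(365.7,183.1))}
def res(p):
    P=pts(p);return np.concatenate([proj(c,P[n])-o for c in obs for n,o in obs[c].items()]+[p[5:]*200])
best=min((least_squares(res,[.5,.3,w,.5,s,0,0],loss="soft_l1") for w in(-.6,0,.6,1.2) for s in(0,.7)),key=lambda o:o.cost)
p=best.x;print(np.round(p,4),best.cost);np.save("p.npy",p)
P=pts(p);print({k:np.round(v,3).tolist() for k,v in P.items()})
for c in obs:print(c,{n:np.round(proj(c,P[n])-o,1).tolist() for n,o in obs[c].items()})
# target
sol=least_squares(lambda u:(lambda Q:(Q["mid"]-Q["peg"])[:2]*100)(pts([*p[:3],*u,*p[5:7]])),[.53,.3]).x
Q=pts([*p[:3],*sol,*p[5:7]]);print("target door,swivel",sol,"knob",Q["knob"].round(4))
print("heading now",p[2]-p[3]+p[4],"target",p[2]-sol[0]+sol[1])
u=np.array([[292,164.]]) ;i=CI["side"];d=i["R"].T@np.linalg.inv(i["mtx"])@[292,164,1];o=-i["R"].T@i["t"];print("tin",o+d*((.133-o[2])/d[2]))
E
```

```text
[ 0.6353 -0.0908 -0.0031  0.3725  1.1579 -0.0015 -0.0053] 12.853206889888437
{'FL': [0.516, 0.04, 0.11], 'FR': [0.515, -0.22, 0.11], 'BR': [0.755, -0.221, 0.11], 'BL': [0.756, 0.039, 0.11], 'FRb': [0.515, -0.22, 0.0], 'FLb': [0.516, 0.04, 0.0], 'peg': [0.55, -0.161, 0.13], 'H': [0.514, 0.034, 0.11], 'piv': [0.445, -0.143, 0.12], 'near': [0.524, -0.064, 0.122], 'mid': [0.541, -0.047, 0.122], 'far': [0.558, -0.03, 0.122], 'ktop': [0.583, -0.005, 0.162], 'knob': [0.583, -0.005, 0.146]}
scene {'FL': [-1.0, -0.1], 'FR': [0.2, 0.0], 'BR': [0.2, -1.6], 'FRb': [0.2, 4.0], 'peg': [-0.3, -0.3], 'ktop': [0.2, -0.6], 'near': [-0.3, -0.7], 'mid': [-0.4, -0.7], 'far': [-0.4, -0.6]}
side {'FL': [0.1, 0.7], 'FR': [0.9, -1.1], 'BR': [-0.1, -1.2], 'BL': [-1.7, -0.8], 'FLb': [-0.2, 2.6], 'peg': [0.4, -1.3], 'ktop': [-0.2, -0.0], 'near': [0.3, -0.8], 'mid': [0.4, -1.2], 'far': [-0.2, -0.8]}
target door,swivel [0.52968381 0.30176584] knob [ 0.6075 -0.1741  0.146 ]
heading now 0.7822772506315328 target -0.23099473485528027
tin [ 0.71586502 -0.01056776  0.133     ]
```

```bash
python3 - <<'E'
from fit import *
for c,u in(("scene",(290,152)),("scene",(378,168)),("scene",(165,190)),("side",(150,270)),("side",(40,395)),("scene",(60,345))):
    i=CI[c];d=i["R"].T@np.linalg.inv(i["mtx"])@[*u,1];o=-i["R"].T@i["t"];print(c,u,(o-d*o[2]/d[2]).round(3))
E
python3 -m jog '[{"dx":0.09,"dy":-0.135,"wz":-0.06,"hand":0.4},{"dx":0.09,"dy":-0.135,"wz":-0.06,"hand":0.4},{"dx":0.09,"dy":-0.135,"wz":-0.06,"hand":0.4},{"dx":0.09,"dy":-0.135,"wz":-0.06,"hand":0.4},{"dx":0.09,"dy":-0.135,"wz":-0.06,"hand":0.4}]'
```

```text
scene (290, 152) [0.768 0.498 0.   ]
scene (378, 168) [0.949 0.245 0.   ]
scene (165, 190) [0.349 0.473 0.   ]
side (150, 270) [0.907 0.265 0.   ]
side (40, 395) [0.912 0.546 0.   ]
scene (60, 345) [0.085 0.029 0.   ]invalid input
```

```bash
python3 -m jog '[{"wx":0,"wy":0,"wz":-0.06,"dx":0.09,"dy":-0.135,"dz":0,"hand":0.4},{"wx":0,"wy":0,"wz":-0.06,"dx":0.09,"dy":-0.135,"dz":0,"hand":0.4},{"wx":0,"wy":0,"wz":-0.06,"dx":0.09,"dy":-0.135,"dz":0,"hand":0.4},{"wx":0,"wy":0,"wz":-0.06,"dx":0.09,"dy":-0.135,"dz":0,"hand":0.4},{"wx":0,"wy":0,"wz":-0.06,"dx":0.09,"dy":-0.135,"dz":0,"hand":0.4}]' 20; python3 -c "
from plant import r;s=r.get_state();print(s['q'].round(2),s['eef_rot'].round(3))"
```

```text
clock: 1.12
tool_pos: [0.2889, 0.4296, 0.2178]
eef_rot: [0.431, 0.903, 0.0, 0.0]
contact_force: [1.5, 0.8, 0.1]
opening: 0.646
finger_force: 0.0
[-1.04  0.55 -0.04  1.89  0.04  0.7  -0.42] [0.431 0.903 0.    0.   ]
```

```bash
R='x'; python3 -m jog '[{"wx":0,"wy":0,"wz":-0.06,"dx":0.09,"dy":-0.135,"dz":0,"hand":0.4},{"wx":0,"wy":0,"wz":-0.06,"dx":0.09,"dy":-0.135,"dz":0,"hand":0.4},{"wx":0,"wy":0,"wz":-0.06,"dx":0.09,"dy":-0.135,"dz":0,"hand":0.4},{"wx":0,"wy":0,"wz":-0.06,"dx":0.09,"dy":-0.135,"dz":0,"hand":0.4},{"wx":0,"wy":0,"wz":-0.06,"dx":0.09,"dy":-0.135,"dz":0,"hand":0.4}]' >/dev/null;  python3 -m jog '[{"wx":0,"wy":0,"wz":-0.06,"dx":0.09,"dy":-0.135,"dz":0,"hand":0.4},{"wx":0,"wy":0,"wz":-0.06,"dx":0.09,"dy":-0.135,"dz":0,"hand":0.4},{"wx":0,"wy":0,"wz":-0.06,"dx":0.09,"dy":-0.135,"dz":0,"hand":0.4},{"wx":0,"wy":0,"wz":-0.06,"dx":0.09,"dy":-0.135,"dz":0,"hand":0.4},{"wx":0,"wy":0,"wz":-0.06,"dx":0.09,"dy":-0.135,"dz":0,"hand":0.4}]'; python3 -c "
from plant import r;s=r.get_state();print(s['q'].round(2),s['eef_rot'].round(3))"
```

```text
clock: 1.95
tool_pos: [0.514, 0.092, 0.2179]
eef_rot: [0.865, 0.502, 0.0, -0.0]
contact_force: [-0.1, 0.1, 1.1]
opening: 0.6
finger_force: 0.0
[-0.43  0.57  0.26  1.89 -0.21  0.71 -0.57] [ 0.865  0.502  0.    -0.   ]
```

```bash
python3 -m jog '[{"wx":0,"wy":0,"wz":-0.045,"dx":0.092,"dy":-0.13,"dz":0,"hand":0.4},{"wx":0,"wy":0,"wz":-0.045,"dx":0.092,"dy":-0.13,"dz":0,"hand":0.4},{"wx":0,"wy":0,"wz":-0.045,"dx":0.092,"dy":-0.13,"dz":0,"hand":0.4},{"wx":0,"wy":0,"wz":0,"dx":0,"dy":0,"dz":0,"hand":0.4},{"wx":0,"wy":0,"wz":0,"dx":0,"dy":0,"dz":0,"hand":0.4}]'; python3 - <<'E'
from fit import *
import cv2
i=r.camera_info("wrist");im=r.snapshot("wrist")
P=pts(np.load("p.npy"))
out=im[:,:,::-1].copy()
def fe(X):
    v=i["R"]@X+i["t"];th=np.arctan2(np.hypot(v[0],v[1]),v[2]);m=i["mtx"];n=v[:2]/np.hypot(*v[:2]);return np.array([m[0,2],m[1,2]])+n*th*m[0,0]
for k in("ktop","near","mid","far","peg","piv","FL","H"):
    u=fe(P[k]);print(k,u.round(1));cv2.circle(out,tuple(int(a) for a in u.round()),3,(0,0,255),1)
cv2.imwrite("pics/w0.png",out);print(i["mtx"].round(1).tolist())
E
```

```text
clock: 2.37
tool_pos: [0.583, -0.0068, 0.2175]
eef_rot: [0.924, 0.381, 0.0, 0.001]
contact_force: [-0.1, -0.1, -0.6]
opening: 0.602
finger_force: 0.0
ktop [315.2 206.9]
near [315.6 271.9]
mid [315.5 250.6]
far [315.5 227.7]
peg [397.3 313.1]
piv [315.9 348.6]
FL [233.5 204.1]
H [236.6 208.8]
[[309.7, 0.0, 317.4], [0.0, 309.7, 198.1], [0.0, 0.0, 1.0]]
```

View pics/w0.png

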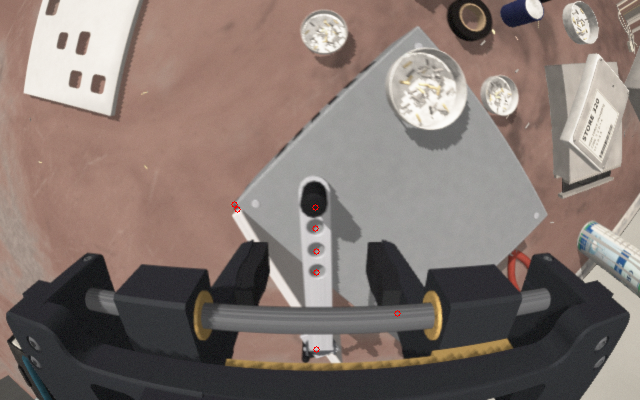

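The projected model points sit on the knob (314,203), the three holes (315,228/251/272) and the front left corner (234,204), so the fit holds. Now I descend and grip.

```bash
python3 -m jog '[{"wx":0,"wy":0,"wz":0,"dx":0,"dy":0.006,"dz":-0.12,"hand":0.4},{"wx":0,"wy":0,"wz":0,"dx":0,"dy":0,"dz":-0.12,"hand":0.4},{"wx":0,"wy":0,"wz":0,"dx":0,"dy":0,"dz":-0.105,"hand":0.4},{"wx":0,"wy":0,"wz":0,"dx":0,"dy":0,"dz":0,"hand":0.4},{"wx":0,"wy":0,"wz":0,"dx":0,"dy":0,"dz":0,"hand":0.6}]' 20; python3 -m jog '[{"wx":0,"wy":0,"wz":0,"dx":0,"dy":0,"dz":0,"hand":0.9},{"wx":0,"wy":0,"wz":0,"dx":0,"dy":0,"dz":0,"hand":0.9},{"wx":0,"wy":0,"wz":0,"dx":0,"dy":0,"dz":0,"hand":0.9},{"wx":0,"wy":0,"wz":0,"dx":0,"dy":0,"dz":0,"hand":0.9},{"wx":0,"wy":0,"wz":0,"dx":0,"dy":0,"dz":0,"hand":0.9}]' 20
```

```text
clock: 2.83
tool_pos: [0.5807, -0.0006, 0.1307]
eef_rot: [0.923, 0.385, -0.001, -0.001]
contact_force: [0.5, -0.0, -0.4]
opening: 0.546
finger_force: 0.0
clock: 3.25
tool_pos: [0.5828, -0.0022, 0.1322]
eef_rot: [0.924, 0.383, 0.001, 0.0]
contact_force: [0.9, 0.7, -0.3]
opening: 0.234
finger_force: 20.0
```

```bash
cat > plan.py <<'E'
from fit import *
from scipy.spatial.transform import Rotation as Ro
def kp(p,u):  # u=door,swivel,pitch -> knob pos, rot
    P=pts([*p[:3],u[0],u[1],*p[5:7],u[2]]);return P["knob"],Ro.from_euler("z",p[2]-u[0]+u[1])*Ro.from_euler("y",-u[2])
def rows(p,us,off):
    out=[]
    k=[kp(p,u) for u in us];R0=k[0][1]
    T=[kk[0]+(kk[1]*R0.inv()).apply(off) for kk in k]
    for j in range(1,len(us)):
        d=(T[j]-T[j-1])/.25;w=(k[j][1]*k[j-1][1].inv()).as_rotvec()/2
        print(j,"w",w.round(4),"d",d.round(4))
    print("end TCP",T[-1].round(4))
E
python3 - <<'E'
from plan import *
p=np.load("p.npy");s=r.get_state();off=s["tool_pos"]-kp(p,[p[3],p[4],0])[0];print(off)
a=np.array([p[3],p[4],0]);b=a+[0,0,.22];c=np.array([.5297,.3018,.22]);d=c-[0,0,.22]
L=lambda a,b,n:[a+(b-a)*t for t in np.linspace(0,1,n+1)]
rows(p,L(a,b,4)+L(b,c,10)[1:]+L(c,d,4)[1:],off)
E
```

```text
[-1.46381383e-05  2.87647725e-03 -1.37693807e-02]
1 w [ 0.0194 -0.0195  0.    ] d [-0.0028 -0.0028  0.0432]
2 w [ 0.0194 -0.0195  0.    ] d [-0.0045 -0.0045  0.043 ]
3 w [ 0.0194 -0.0195  0.    ] d [-0.0062 -0.0061  0.0425]
4 w [ 0.0194 -0.0195  0.    ] d [-0.0078 -0.0078  0.042 ]
5 w [ 0.      0.     -0.0507] d [ 0.0408 -0.0521  0.    ]
6 w [-0.     -0.     -0.0507] d [ 0.0349 -0.0569  0.    ]
7 w [ 0.      0.     -0.0507] d [ 0.0285 -0.061   0.    ]
8 w [ 0.      0.     -0.0507] d [ 0.0217 -0.0645  0.    ]
9 w [-0.      0.     -0.0507] d [ 0.0146 -0.0673  0.    ]
10 w [ 0.      0.     -0.0507] d [ 0.0072 -0.0693  0.    ]
11 w [-0.     -0.     -0.0507] d [-0.0003 -0.0706  0.    ]
12 w [ 0.     -0.     -0.0507] d [-0.008  -0.0711  0.    ]
13 w [ 0.      0.     -0.0507] d [-0.0157 -0.0708  0.    ]
14 w [ 0.     -0.     -0.0507] d [-0.0233 -0.0697  0.    ]
15 w [ 0.0063  0.0268 -0.    ] d [ 0.0107 -0.0025 -0.042 ]
16 w [ 0.0063  0.0268 -0.    ] d [ 0.0085 -0.002  -0.0425]
17 w [0.0063 0.0268 0.    ] d [ 0.0062 -0.0015 -0.043 ]
18 w [0.0063 0.0268 0.    ] d [ 0.0039 -0.0009 -0.0432]
end TCP [ 0.61   -0.1726  0.1322]
```

```bash
python3 -m jog '[{"wx":0.0195,"wy":-0.0195,"wz":0,"dx":-0.003,"dy":-0.003,"dz":0.043,"hand":0.9},{"wx":0.0195,"wy":-0.0195,"wz":0,"dx":-0.0045,"dy":-0.0045,"dz":0.043,"hand":0.9},{"wx":0.0195,"wy":-0.0195,"wz":0,"dx":-0.006,"dy":-0.006,"dz":0.0425,"hand":0.9},{"wx":0.0195,"wy":-0.0195,"wz":0,"dx":-0.008,"dy":-0.008,"dz":0.042,"hand":0.9},{"wx":0,"wy":0,"wz":0,"dx":0,"dy":0,"dz":0,"hand":0.9}]'
```

```text
clock: 3.67
tool_pos: [0.576, -0.0109, 0.1759]
eef_rot: [0.919, 0.378, 0.103, -0.042]
contact_force: [-0.4, -0.2, -0.9]
opening: 0.235
finger_force: 20.0
```

```bash
python3 -m jog '[{"wx":0,"wy":0,"wz":-0.0507,"dx":0.041,"dy":-0.052,"dz":0,"hand":0.9},{"wx":0,"wy":0,"wz":-0.0507,"dx":0.035,"dy":-0.057,"dz":0,"hand":0.9},{"wx":0,"wy":0,"wz":-0.0507,"dx":0.0285,"dy":-0.061,"dz":0,"hand":0.9},{"wx":0,"wy":0,"wz":-0.0507,"dx":0.0215,"dy":-0.0645,"dz":0,"hand":0.9},{"wx":0,"wy":0,"wz":-0.0507,"dx":0.0145,"dy":-0.0675,"dz":0,"hand":0.9}]'
```

```text
clock: 4.08
tool_pos: [0.6126, -0.0831, 0.1736]
eef_rot: [0.984, 0.137, 0.109, -0.015]
contact_force: [-0.1, 0.5, -0.2]
opening: 0.236
finger_force: 20.0
```

```bash
python3 -m jog '[{"wx":0,"wy":0,"wz":-0.0507,"dx":0.007,"dy":-0.0695,"dz":0,"hand":0.9},{"wx":0,"wy":0,"wz":-0.0507,"dx":0,"dy":-0.0705,"dz":0,"hand":0.9},{"wx":0,"wy":0,"wz":-0.0507,"dx":-0.008,"dy":-0.071,"dz":0,"hand":0.9},{"wx":0,"wy":0,"wz":-0.0507,"dx":-0.0155,"dy":-0.071,"dz":0,"hand":0.9},{"wx":0,"wy":0,"wz":-0.0507,"dx":-0.0235,"dy":-0.0695,"dz":0,"hand":0.9}]'; python3 -m jog '[{"wx":0,"wy":0,"wz":0,"dx":0,"dy":0,"dz":0,"hand":0.9},{"wx":0,"wy":0,"wz":0,"dx":0,"dy":0,"dz":0,"hand":0.9}]'
cat > look.py <<'E'
from plan import *
import cv2,sys
p=np.load("p.npy");n=sys.argv[1];u=[float(a) for a in sys.argv[2:5]]
P=pts([*p[:3],u[0],u[1],*p[5:7],u[2]])
ims=[]
for c,(x,y) in(("scene",(265,185)),("side",(335,105))):
    im=r.snapshot(c)[:,:,::-1][y:y+130,x:x+130];im=cv2.resize(im,None,fx=3,fy=3,interpolation=cv2.INTER_CUBIC)
    for k,col in(("near",(0,0,255)),("mid",(0,0,255)),("far",(0,0,255)),("peg",(0,255,0)),("piv",(255,0,0))):
        q=((proj(c,P[k])-[x,y])*3+1);cv2.circle(im,tuple(int(a) for a in q.round()),3,col,1)
    ims.append(im)
cv2.imwrite(f"pics/{n}.png",np.hstack(ims))
E
python3 look.py l1 .5297 .3018 .22
```

```text
clock: 4.5
tool_pos: [0.6024, -0.1711, 0.1736]
eef_rot: [0.987, -0.114, 0.109, 0.013]
contact_force: [1.1, 0.4, -1.5]
opening: 0.234
finger_force: 20.0
clock: 4.67
tool_pos: [0.6018, -0.1704, 0.1734]
eef_rot: [0.988, -0.111, 0.108, 0.013]
contact_force: [0.4, -0.4, -1.6]
opening: 0.24
finger_force: 20.0
```

View pics/l1.png

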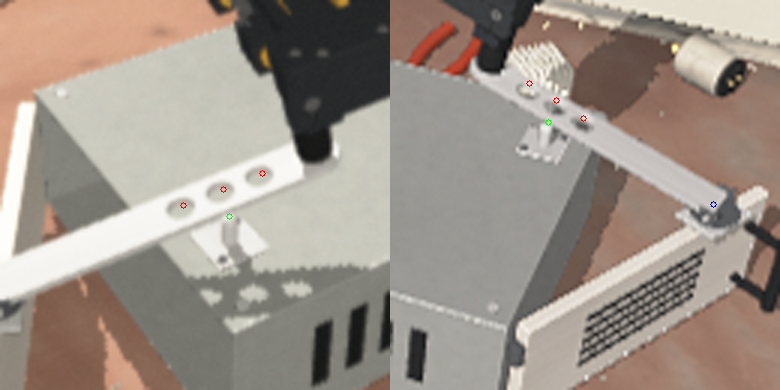

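Holes show in the scene crop at (182,207), (221,190) and (259,175), within about 1 px of prediction, and the peg top is just under the middle hole. I lower it while watching the force.

```bash
python3 -m jog '[{"wx":0.0063,"wy":0.0268,"wz":0,"dx":0.0125,"dy":-0.0035,"dz":-0.04,"hand":0.9},{"wx":0.0063,"wy":0.0268,"wz":0,"dx":0.0095,"dy":-0.003,"dz":-0.0425,"hand":0.9},{"wx":0.003,"wy":0.0134,"wz":0,"dx":0.003,"dy":-0.0007,"dz":-0.0215,"hand":0.9},{"wx":0,"wy":0,"wz":0,"dx":0,"dy":0,"dz":0,"hand":0.9},{"wx":0,"wy":0,"wz":0,"dx":0,"dy":0,"dz":0,"hand":0.9}]'; python3 look.py l2 .5297 .3018 .055
```

```text
clock: 5.18
tool_pos: [0.6086, -0.1719, 0.1474]
eef_rot: [0.993, -0.112, 0.041, 0.005]
contact_force: [0.1, -0.3, -0.8]
opening: 0.233
finger_force: 20.0
```

View pics/l2.png

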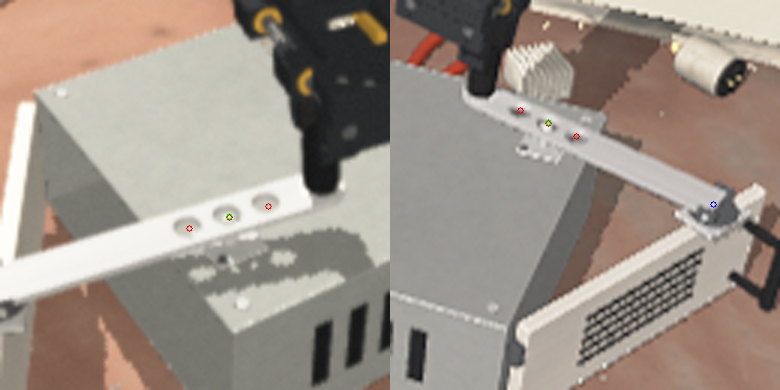

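The peg tip shows in the middle hole in both views (scene crop (229,217), side crop (548,124)), with no contact force. I'll lower it the rest of the way.

```bash
python3 -m jog '[{"wx":0.0045,"wy":0.018,"wz":0,"dx":0.003,"dy":-0.0015,"dz":-0.03,"hand":0.9},{"wx":0.004,"wy":0.016,"wz":0,"dx":0.0025,"dy":-0.0015,"dz":-0.025,"hand":0.9},{"wx":0,"wy":0,"wz":0,"dx":0,"dy":0,"dz":-0.008,"hand":0.9},{"wx":0,"wy":0,"wz":0,"dx":0,"dy":0,"dz":0,"hand":0.9},{"wx":0,"wy":0,"wz":0,"dx":0,"dy":0,"dz":0,"hand":0.9}]'
```

```text
clock: 5.7
tool_pos: [0.6093, -0.1737, 0.1327]
eef_rot: [0.994, -0.114, 0.007, 0.0]
contact_force: [-0.4, 0.2, 0.6]
opening: 0.242
finger_force: 20.0
```

Arm is down at grasp height (z 0.1327). Release and retreat upwards.

```bash
python3 -m jog '[{"wx":0,"wy":0,"wz":0,"dx":0,"dy":0,"dz":0,"hand":0.5},{"wx":0,"wy":0,"wz":0,"dx":0,"dy":0,"dz":0,"hand":0.4},{"wx":0,"wy":0,"wz":0,"dx":0,"dy":0,"dz":0,"hand":0.4},{"wx":0,"wy":0,"wz":0,"dx":0,"dy":0,"dz":0,"hand":0.4},{"wx":0,"wy":0,"wz":0,"dx":0,"dy":0,"dz":0,"hand":0.4}]'; python3 -m jog '[{"wx":0,"wy":0,"wz":0,"dx":0,"dy":0,"dz":0.06,"hand":0.4},{"wx":0,"wy":0,"wz":0,"dx":0,"dy":0,"dz":0.12,"hand":0.4},{"wx":0,"wy":0,"wz":0,"dx":0,"dy":0,"dz":0.12,"hand":0.4},{"wx":0,"wy":0,"wz":0,"dx":0,"dy":0,"dz":0.12,"hand":0.4},{"wx":0,"wy":0,"wz":0,"dx":0,"dy":0,"dz":0.0,"hand":0.4}]'; python3 look.py l3 .5297 .3018 0
```

```text
clock: 6.12
tool_pos: [0.6094, -0.1737, 0.1323]
eef_rot: [0.994, -0.113, 0.007, 0.0]
contact_force: [0.4, 0.8, 0.2]
opening: 0.584
finger_force: 0.0
clock: 6.53
tool_pos: [0.6126, -0.176, 0.2434]
eef_rot: [0.993, -0.114, 0.012, 0.002]
contact_force: [0.1, -0.1, 0.3]
opening: 0.602
finger_force: 0.0
```

View pics/l3.png

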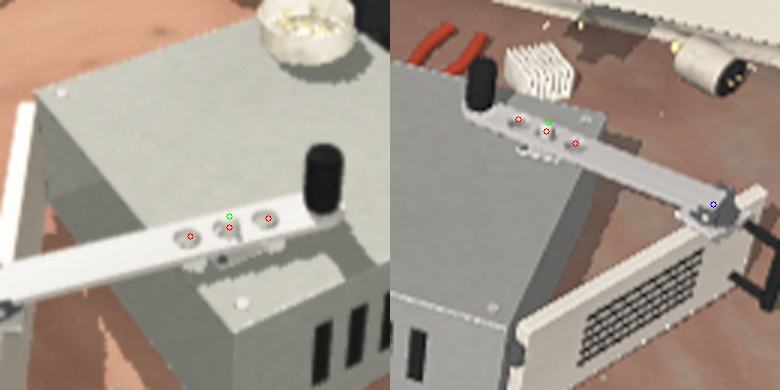

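The peg stands through the middle hole (scene crop (229,225), side crop (547,128)), the bar lies level, the tin has not moved and the gripper is clear. Handing in.

```bash
python3 -m jog '[{"wx":0,"wy":0,"wz":0,"dx":0,"dy":0,"dz":0,"hand":0.4},{"wx":0,"wy":0,"wz":0,"dx":0,"dy":0,"dz":0,"hand":0.4}]'; python3 -c "
from plant import r;print(r.finish_job())"
```

```text
clock: 6.8
tool_pos: [0.6086, -0.173, 0.2357]
eef_rot: [0.994, -0.113, 0.005, -0.0]
contact_force: [-0.6, 0.1, -0.3]
opening: 0.595
finger_force: 0.0
the job is handed in; nothing more can be done
None
```

The door is propped ajar: in the last pictures the peg stands through the stay arm's middle hole, the arm lies flat, and the tin is where it was. I handed the job in at 6.8 s; no verdict came back.

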